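Line up the sidings on the model railway board

ROBOT

A 7-joint arm with a two-finger parallel gripper is mounted at the origin on the work surface. World frame = base frame: x ahead of the robot, y to its left, z up, the work surface at z = 0. Lengths are in m, angles in rad, forces in N, time in s.
With the tool pointing down it reaches from about 0.4 to 0.85 m from the base axis. Payload 10.4 kg.
Tool frame: the origin (TCP) lies between the finger pads; the fingertips stand 14 mm ahead of it and the grasp point (between the pads) lies 5 mm behind it; z points along the fingers, y is the direction in which the jaws open and shut (so a half turn about z gives the same grasp; the last joint's range is limited). The gripper opens to 87 mm and grips with 3 to 60 N. Pads are 19 mm wide; open, the fingers measure 117 mm over their backs; the gripper's body (75 mm by 190 mm) begins 51 mm behind the grasp point.
Start: joints at [1.192, 0.332, -0.065, 1.46, 0.022, 1.35, -0.088], TCP at [0.218, -0.586, 0.198] pointing down, gripper open.
Joint ranges: [-2.6, 2.6], [-0.5, 2.12], [-1.47, 1.34], [0.16, 2.42], [-1.27, 4.41], [0.06, 2.06], [-2.6, 2.6]. Speed limits (rad/s): [2.22, 2.22, 2.79, 2.79, 3.14, 3.14, 3.14].

INTERFACE

Orientations are given as a unit quaternion [x, y, z, w].
In Python, from bench import readout, camera, calibration, order gives the robot as it stands.
- The arm moves only by the tool apply_moves, never from a script. Its argument "deltas" is a list of rows, each an object with "translation": the shift along the world's x, y, z in m, a list of three; "turn": the turn, a rotation vector about the world's x, y, z in rad, a list of three; "hand": the finger opening in m, from 0 to 0.087. A call has 1 to 5 rows; each row shifts and turns the pose as measured when the row begins; what a row does not reach is not made up. A row lasts 1/10 s, in which the tool goes at most 50 mm and 8.59 degrees, less where a joint would pass 70% of its speed; a pose out of reach is approached as far as the arm can. A call with a gripper value outside its range is refused whole. The fingers move at their own pace and stop on an object; "newtons" is the grip in N (left out, the last holds). Time passes only in rows, so rows that do not move let the fingers close. It gives the time, the measured TCP pose, the force and the opening at its end, in the units of the state.
- readout.read_state(): the state, without advancing time (a new reading comes with each control period).
- camera(name): name is "side" or "top" or "wrist"; returns the picture (384x512x3 uint8, red, green, blue); there is no depth.
- calibration(name): a dict with "fx", "fy", "cx", "cy" (pixels), "D" ([k1, k2, p1, p2, k3] as OpenCV has them; the pictures are not rectified), "extrinsics" (4x4, takes a point from world to camera coordinates). Camera axes: x right, y down, z forward; pixel columns grow to the right and rows downward; lengths in m; the calibration is good to about 2 mm. A picture is of the moment at which its call begins: read the wrist's pose just before it. calibration takes no time and is no camera call; for the wrist camera it gives the pose at the moment of the call.
- order.close_job(): hands the job in, once; it reports no verdict.
The state is a dict: "time": time; "joint_positions": joint angles; "joint_vel": joint speeds; "joint_torque": joint torques, N m; "ee_pos": TCP position; "eef_rot": TCP orientation; "ft_force": force on the tool from outside, world axes, zero at the start; "torque": the same for the moment, N m; "width": finger opening in m.
Only numpy, scipy, OpenCV 4.12 (cv2) and the standard library are available. Lean on these libraries where they do the work, as an engineer would, in place of code of your own. Each camera call takes 0.05 s, during which the arm holds its last target. There are 200 camera calls.

TASK

Slide the two loose grey-ballast track sections into the two empty outlined beds, one on each side of the pinned section, so that the three tracks lie as an even, parallel row with their ends level. Nudge them along on the white board rather than lifting them off it, and leave the loose brown-ballast section where it lies.

Things in the scene. Friction and masses are not known exactly. Their poses are not given: they have to be found in the camera images.
- panel: Fixed white board, 6 mm thick, 580 wide (y), from 220 mm nearer the robot (-x) to 180 mm beyond its origin. Three black-outlined beds 130 x 50 mm (long along x) centred at x 0, y -100, 0, +100 mm. The middle one holds a fixed grey section with red pin heads, sized like the loose ones; the others are empty. Origin: underside of the board below the middle bed's centre; top at z 6 mm.
- grey_a: Loose straight track section, grey ballast: block 120 mm long (x), 40 wide (y), 16 high, flat sides; dark sleepers, two brass rails along x on top (22 high in all). About 120 g. Origin: centre of underside; half a turn looks the same. Starts on the board outside an outer bed or on the robot's side of the middle one, askew up to 25 degrees. May go in either bed.
- grey_b: Loose straight track section, grey ballast: block 120 mm long (x), 40 wide (y), 16 high, flat sides; dark sleepers, two brass rails along x on top (22 high in all). About 120 g. Origin: centre of underside; half a turn looks the same. Twin of grey_a; same kinds of start.
- brown: Loose straight track section, reddish brown ballast: block 120 mm long (x), 40 wide (y), 16 high, flat sides; dark sleepers, two brass rails along x on top (22 high in all). About 120 g. Origin: centre of underside; half a turn looks the same. A bystander on the board, at the third starting place; leave it.
Things that resemble listed ones, but are neither listed nor needed, are in the scene too. Leave any green look-alike of the grey_a alone.

How it is judged:
At the end, for the whole second after the job is handed in: One grey section lies in each outer bed, its centre within 12 mm of the bed's centre along and across, its rails within 10 degrees of the beds' direction, flat on the board with rails up, at rest (((x of grey_a in the frame of panel between -0.012 and 0.012 m and y of grey_a in the frame of panel between 0.088 and 0.112 m and z of each of grey_a, grey_b in the frame of panel below 0.012 m and angle between each of grey_a, grey_b's own z axis and vertical below 0.1 rad and angle between the x axis of each of grey_a, grey_b and the x axis of panel, either way round below 0.175 rad and linear speed of each of grey_a, grey_b below 0.01 m/s and x of grey_b in the frame of panel between -0.012 and 0.012 m and y of grey_b in the frame of panel between -0.112 and -0.088 m) or (x of grey_a in the frame of panel between -0.012 and 0.012 m and y of grey_a in the frame of panel between -0.112 and -0.088 m and z of each of grey_a, grey_b in the frame of panel below 0.012 m and angle between each of grey_a, grey_b's own z axis and vertical below 0.1 rad and angle between the x axis of each of grey_a, grey_b and the x axis of panel, either way round below 0.175 rad and linear speed of each of grey_a, grey_b below 0.01 m/s and x of grey_b in the frame of panel between -0.012 and 0.012 m and y of grey_b in the frame of panel between 0.088 and 0.112 m))); the robot touches nothing.
It fails at once if a grey section is lifted more than 24 mm off the board (grey_a) (z of grey_a in the frame of panel above 0.03 m).
It fails at once if a grey section is lifted more than 24 mm off the board (grey_b) (z of grey_b in the frame of panel above 0.03 m).
It fails at once if the brown section is moved more than 20 mm (distance of brown from where it was at the start of the episode above 0.02 m).
It also fails if it takes over 43 s, if anything falls off the work surface, if the arm or the gripper's body presses on something with over 40 N, if the wrist force passes 120 N, or if a joint passes its speed limit or range.

## Working session

There is one attempt and no reset: what is moved stays moved. The work goes in short steps, Python scripts to look and compute and a tool call to move; the robot and the scene stay as the last step left them, time stands still between calls to the robot, and variables do not carry over. Pictures are saved under pics/ and viewed, about 8 in all and at most 12, crops included, and the job is handed in when it is done.

Besides the shell and the picture viewer there is one more tool, called after "Call:" as name([rows], argument=value, ...), one row to a line, values as JSON. apply_moves: Moves the arm, as the interface text tells. Its arguments: {"type":"object","properties":{"deltas":{"type":"array","items":{"type":"object","properties":{"translation":{"type":"array","items":{"type":"number"}},"turn":{"type":"array","items":{"type":"number"}},"hand":{"type":"number"}}}},"newtons":{"type":"number"}},"required":["deltas"]}

```bash
mkdir -p pics; ls; python3 - <<'E'
from bench import readout,camera,calibration
import cv2
print(readout.read_state())
for n in("top","side"):
    cv2.imwrite(f"pics/{n}0.png",cv2.cvtColor(camera(n),cv2.COLOR_RGB2BGR)); print(calibration(n))
E
```

```text
pics
{'time': 0.0, 'joint_positions': array([ 1.19238575,  0.33289668, -0.06471222,  1.46095451,  0.02156599,
        1.34991118, -0.08852608]), 'joint_vel': array([-7.62049838e-04, -1.87012240e-04,  1.59851287e-03, -9.47381649e-06,
       -2.27023502e-03,  1.05089382e-03, -1.02514575e-03]), 'joint_torque': array([-1.58415100e-03, -6.23262262e+01,  2.32576701e-02, -3.89891803e+01,
       -6.13655616e-02,  3.97428323e-02,  1.79822109e-04]), 'ee_pos': array([ 0.2175775 , -0.58543952,  0.1973322 ]), 'eef_rot': array([ 9.84216346e-01,  1.76967903e-01, -1.46282176e-04, -7.23324742e-04]), 'ft_force': array([-0.31474384,  0.13666892, -0.27533452]), 'torque': array([-0.03792201, -0.01781592, -0.01645623]), 'width': 0.0868940956762022}
{'fx': 458.99088900247966, 'fy': 458.99088900247966, 'cx': 254.09231097363113, 'cy': 187.30544754370052, 'D': array([-0.15208139,  0.        ,  0.        ,  0.        ,  0.        ]), 'extrinsics': array([[-0.01660492, -0.99944559, -0.02885792,  0.02098363],
       [-0.98517231,  0.02128335, -0.17024257,  0.44366719],
       [ 0.17076238,  0.02560316, -0.98497954,  0.92424114],
       [ 0.        ,  0.        ,  0.        ,  1.        ]])}
{'fx': 453.06530745952614, 'fy': 453.06530745952614, 'cx': 252.57177238682038, 'cy': 191.11543163753345, 'D': array([-0.03511456,  0.        ,  0.        ,  0.        ,  0.        ]), 'extrinsics': array([[-0.96997878, -0.24285202, -0.01280884,  0.43548885],
       [-0.10245981,  0.45586825, -0.88413015,  0.09432286],
       [ 0.22055194, -0.85627509, -0.4670651 ,  0.7981932 ],
       [ 0.        ,  0.        ,  0.        ,  1.        ]])}
```

View pics/top0.png

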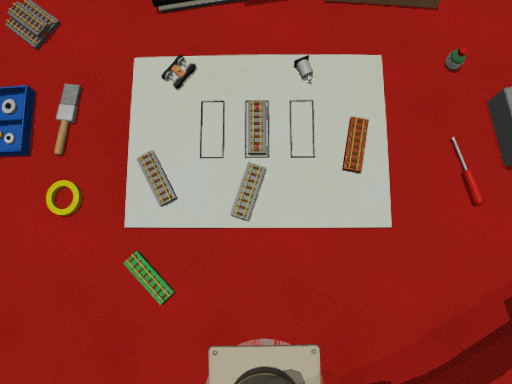

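```bash
python3 - <<'E'
import cv2
a=cv2.imread("pics/top0.png")
c=a[92:226,130:330]
cv2.imwrite("pics/crop0.png",cv2.resize(c,None,fx=4,fy=4,interpolation=cv2.INTER_CUBIC))
E
```

```text
(no output)
```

View pics/crop0.png

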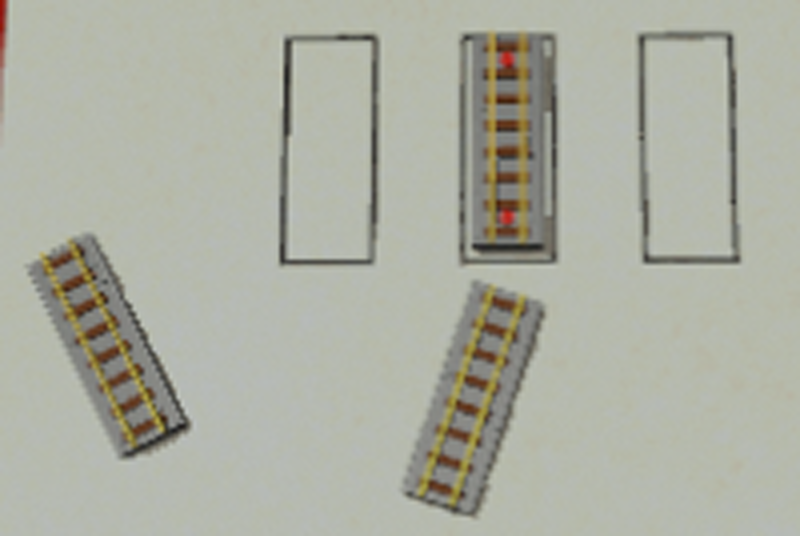

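View pics/side0.png

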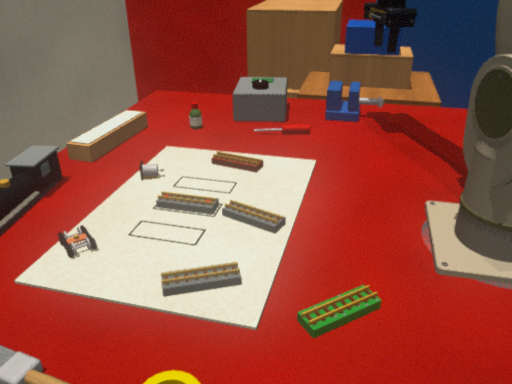

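Two loose greys on the board: left at (157,178) and below the middle at (248,191). They match the description: grey ballast and not pinned. The others are brown (356,145), green (149,278, off the board), pinned (257,128) and a grey stack (33,22, off the board), and I'll leave all of those. Next I'll work out the positions.

```bash
cat > h.py <<'E'
import numpy as np, cv2
from bench import calibration
def world(px, z, name="top", c=None):
    c=c or calibration(name); K=np.array([[c["fx"],0,c["cx"]],[0,c["fy"],c["cy"]],[0,0,1]])
    n=cv2.undistortPoints(np.array(px,float).reshape(-1,1,2),K,np.array(c["D"])).reshape(-1,2)
    E=np.array(c["extrinsics"]); R,t=E[:3,:3],E[:3,3]; o=-R.T@t
    d=np.c_[n,np.ones(len(n))]@R
    return o+d*((z-o[2])/d[:,2])[:,None]
def crop(p,x0,y0,s): return (np.array(p,float)+.5)/s-.5+[x0,y0]
def rep(name,p,z):  # corners: far-left, far-right, near-right, near-left
    w=world(p,z); a=(w[0]+w[1])/2-(w[2]+w[3])/2; b=(w[0]+w[3])/2-(w[1]+w[2])/2
    print(name,"centre",w.mean(0).round(4)[:2],"yaw",np.degrees(np.arctan2(a[1],a[0])).round(1),"len",np.linalg.norm(a).round(4),"wid",np.linalg.norm(b).round(4))
E
python3 - <<'E'
from h import *
f=lambda p:crop(p,130,92,4)
rep("bedL",f([(288,38),(377,38),(373,263),(283,262)]),.006)
rep("bedR",f([(642,35),(731,35),(738,260),(647,260)]),.006)
rep("pin",f([(473,33),(543,33),(543,243),(473,243)]),.022)
rep("left",f([(28,264),(92,235),(187,424),(123,450)]),.022)
rep("mid",f([(475,281),(546,303),(478,515),(405,492)]),.022)
E
```

```text
bedL centre [0.5842 0.1048] yaw -1.0 len 0.1307 wid 0.0503
bedR centre [ 0.5808 -0.0953] yaw -0.7 len 0.1304 wid 0.05
pin centre [0.5835 0.0051] yaw -1.0 len 0.1202 wid 0.0384
left centre [0.4738 0.2249] yaw 27.6 len 0.1185 wid 0.038
mid centre [0.4395 0.0246] yaw -18.7 len 0.1198 wid 0.0404
```

Call:
apply_moves([
  {"translation": [0.016, 0.045, 0], "turn": [0, 0, -0.14], "hand": 0.087},
  {"translation": [0.016, 0.045, 0], "turn": [0, 0, -0.14], "hand": 0.087},
  {"translation": [0.016, 0.045, 0], "turn": [0, 0, -0.14], "hand": 0.087},
  {"translation": [0.016, 0.045, 0], "turn": [0, 0, -0.14], "hand": 0.087},
  {"translation": [0.016, 0.045, 0], "turn": [0, 0, -0.12], "hand": 0.087},
])

```text
time: 0.6
ee_pos: [0.2938, -0.3572, 0.1929]
eef_rot: [0.984, -0.176, -0.002, -0.003]
ft_force: [0.9, 0.2, 0.4]
width: 0.0869
```

Call:
apply_moves([
  {"translation": [0.016, 0.045, 0], "turn": [0, 0, 0], "hand": 0.087},
  {"translation": [0.016, 0.045, 0], "turn": [0, 0, 0], "hand": 0.087},
  {"translation": [0.016, 0.045, 0], "turn": [0, 0, 0], "hand": 0.087},
  {"translation": [0.016, 0.045, 0], "turn": [0, 0, 0], "hand": 0.087},
  {"translation": [0.016, 0.045, 0], "turn": [0, 0, 0], "hand": 0.087},
])

```text
time: 1.1
ee_pos: [0.374, -0.1222, 0.1921]
eef_rot: [0.984, -0.179, -0.002, -0.002]
ft_force: [0.9, -0.7, 0.1]
width: 0.0868
```

Call:
apply_moves([
  {"translation": [0.018, 0.04, 0], "turn": [0, 0, 0.03], "hand": 0.087},
  {"translation": [0.018, 0.04, 0], "turn": [0, 0, 0], "hand": 0.087},
  {"translation": [0.018, 0.04, 0], "turn": [0, 0, 0], "hand": 0.087},
  {"translation": [0.011, 0.022, 0], "turn": [0, 0, 0], "hand": 0.087},
  {"translation": [0, 0, 0], "turn": [0, 0, 0], "hand": 0.087},
])

```text
time: 1.6
ee_pos: [0.4403, 0.0329, 0.1922]
eef_rot: [0.987, -0.159, -0.002, -0.002]
ft_force: [-1.4, 0.2, -0.2]
width: 0.0873
```

```bash
python3 - <<'E'
from bench import readout,camera,calibration
import cv2,pickle
c=calibration("wrist");s=readout.read_state()
cv2.imwrite("pics/w1.png",cv2.cvtColor(camera("wrist"),cv2.COLOR_RGB2BGR)); pickle.dump(c,open("w1.pkl","wb"))
print(s["ee_pos"],s["eef_rot"])
E
```

```text
[0.44030897 0.03286015 0.19217421] [ 0.9871976  -0.15948134 -0.00159795 -0.00201079]
```

View pics/w1.png

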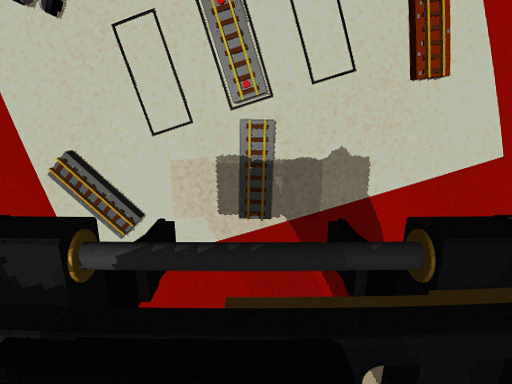

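```bash
python3 - <<'E'
import h,pickle
c=pickle.load(open("w1.pkl","rb")); h.calibration=lambda n:c
h.rep("mid",[(240,119),(275,120),(272,219),(239,218)],.022)
h.rep("bedL",[(113,23),(154,10),(191,123),(153,134)],.006)
print(h.world([(313,82),(355,70),(192,123),(153,134)],.006))
E
```

```text
mid centre [0.4403 0.0268] yaw -19.3 len 0.119 wid 0.0403
bedL centre [0.5841 0.1058] yaw -1.8 len 0.1308 wid 0.0491
[[ 0.51652897 -0.06754669  0.006     ]
 [ 0.51449413 -0.11781268  0.006     ]
 [ 0.51701033  0.08246882  0.006     ]
 [ 0.52010446  0.13211032  0.006     ]]
```

Call:
apply_moves([
  {"translation": [0, -0.007, -0.045], "turn": [0, 0, 0], "hand": 0.087},
  {"translation": [0, 0, -0.045], "turn": [0, 0, 0], "hand": 0.087},
  {"translation": [0, 0, -0.04], "turn": [0, 0, 0], "hand": 0.087},
  {"translation": [0, 0, -0.02], "turn": [0, 0, 0], "hand": 0.087},
  {"translation": [0, 0, 0], "turn": [0, 0, 0], "hand": 0.087},
])

```text
time: 2.15
ee_pos: [0.4377, 0.0173, 0.0374]
eef_rot: [0.987, -0.163, -0.001, 0.0]
ft_force: [-0.6, 0.6, -0.0]
width: 0.0869
```

Call:
apply_moves([
  {"translation": [0.002, 0.008, -0.007], "turn": [0, 0, 0], "hand": 0.087},
  {"translation": [0, 0, -0.005], "turn": [0, 0, 0], "hand": 0.087},
  {"translation": [0, 0, 0], "turn": [0, 0, 0], "hand": 0.087},
])

```text
time: 2.45
ee_pos: [0.4398, 0.0221, 0.0268]
eef_rot: [0.986, -0.165, -0.001, 0.001]
ft_force: [-0.9, -0.5, 0.1]
width: 0.0871
```

Call:
apply_moves([
  {"translation": [0, 0.003, -0.003], "turn": [0, 0, 0], "hand": 0.06},
  {"translation": [0, 0, 0], "turn": [0, 0, 0], "hand": 0.03},
  {"translation": [0, 0, 0], "turn": [0, 0, 0], "hand": 0.03},
  {"translation": [0, 0, 0], "turn": [0, 0, 0], "hand": 0.03},
  {"translation": [0, 0, 0], "turn": [0, 0, 0], "hand": 0.03},
], newtons=8)

```text
time: 2.95
ee_pos: [0.4414, 0.0238, 0.0261]
eef_rot: [0.986, -0.166, 0.001, 0.001]
ft_force: [-0.3, -0.7, 0.2]
width: 0.0549
```

Call:
apply_moves([
  {"translation": [0, 0, -0.002], "turn": [0, 0, 0], "hand": 0.03},
  {"translation": [0, 0, 0], "turn": [0, 0, 0], "hand": 0.03},
  {"translation": [0, 0, 0], "turn": [0, 0, 0], "hand": 0.03},
  {"translation": [0, 0, 0], "turn": [0, 0, 0], "hand": 0.03},
  {"translation": [0, 0, 0], "turn": [0, 0, 0], "hand": 0.03},
])

```text
time: 3.45
ee_pos: [0.4414, 0.0238, 0.0239]
eef_rot: [0.986, -0.166, 0.001, 0.001]
ft_force: [0.2, -0.1, 0.6]
width: 0.0306
```

The opening reads 30 mm on a 40 mm block, which isn't right, so I'll look before moving.

```bash
python3 - <<'E'
from bench import readout,camera
import cv2,numpy as np
print(readout.read_state()["width"])
a=cv2.cvtColor(camera("top"),cv2.COLOR_RGB2BGR)[92:242,130:330];b=cv2.cvtColor(camera("side"),cv2.COLOR_RGB2BGR)[120:300,130:330]
cv2.imwrite("pics/c2.png",np.hstack([cv2.resize(a,(390,390)),cv2.resize(b,(400,390))]))
E
```

```text
0.03060449398180569
```

View pics/c2.png

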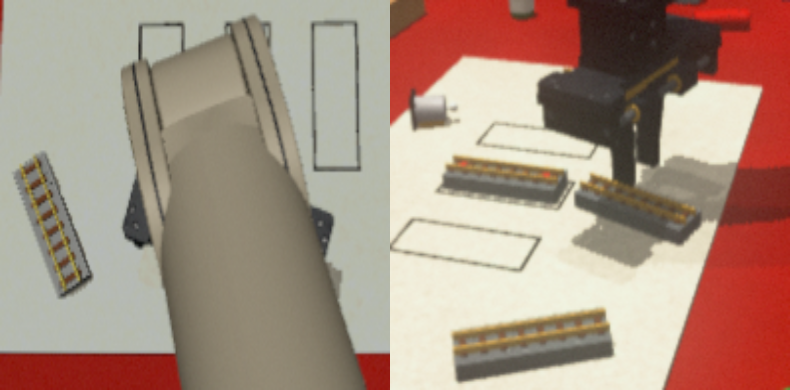

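```bash
python3 - <<'E'
from bench import readout,camera
import cv2,numpy as np
a=cv2.cvtColor(camera("wrist"),cv2.COLOR_RGB2BGR);b=cv2.cvtColor(camera("side"),cv2.COLOR_RGB2BGR)[150:250,200:300]
cv2.imwrite("pics/c3.png",np.hstack([cv2.resize(a,(400,300)),cv2.resize(b[:75],(400,300),interpolation=cv2.INTER_CUBIC)]))
E
```

```text
(no output)
```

View pics/c3.png

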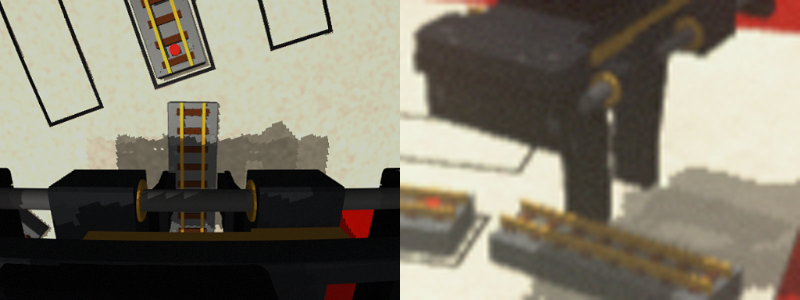

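```bash
python3 - <<'E'
import numpy as np,cv2
from bench import calibration,readout
from scipy.spatial.transform import Rotation as R
s=readout.read_state(); r=R.from_quat(s["eef_rot"]).as_matrix(); c=calibration("side")
K=np.array([[c["fx"],0,c["cx"]],[0,c["fy"],c["cy"]],[0,0,1]]);E=c["extrinsics"]
def pj(p): return cv2.projectPoints(np.array(p,float).reshape(-1,3),cv2.Rodrigues(E[:3,:3])[0],E[:3,3],K,c["D"])[0].reshape(-1,2)
crop=lambda q:((q-[200,150])*4+[400,0]).round()
for w in(-.0153,-.02,.0153,.02):
  print(w,[crop(pj(s["ee_pos"]+r@[0,w,z])[0]) for z in(.014,0,-.02)])
t=np.radians(-19);ax=np.array([np.cos(t),np.sin(t),0]);n=np.array([-np.sin(t),np.cos(t),0])
print([crop(pj(np.array([.440,.0257,z])+ax*.06*i+n*.02*j)[0]) for i in(1,-1) for j in(1,-1) for z in(.006,.022)])
E
```

```text
-0.0153 [array([596., 285.]), array([595., 260.]), array([595., 223.])]
-0.02 [array([590., 290.]), array([590., 264.]), array([589., 227.])]
0.0153 [array([630., 257.]), array([630., 232.]), array([630., 196.])]
0.02 [array([636., 253.]), array([635., 228.]), array([635., 192.])]
[array([490., 265.]), array([488., 236.]), array([537., 230.]), array([536., 202.]), array([702., 336.]), array([702., 306.]), array([745., 297.]), array([746., 268.])]
```

Projecting the reported TCP into the side view puts the block where I expect it. The fingertips appear about 35 mm higher than the state implies, so they closed above the block. I'll open and feel downwards in small steps, watching the force.

Call:
apply_moves([
  {"translation": [0, 0, 0], "turn": [0, 0, 0], "hand": 0.087},
  {"translation": [0, 0, 0], "turn": [0, 0, 0], "hand": 0.087},
  {"translation": [0, 0, 0], "turn": [0, 0, 0], "hand": 0.087},
  {"translation": [0, 0, 0], "turn": [0, 0, 0], "hand": 0.087},
  {"translation": [0, 0, -0.002], "turn": [0, 0, 0], "hand": 0.087},
])

```text
time: 4.15
ee_pos: [0.4416, 0.0238, 0.0221]
eef_rot: [0.986, -0.166, 0.001, 0.001]
ft_force: [0.5, -1.1, 1.6]
width: 0.0623
```

Call:
apply_moves([
  {"translation": [0, 0, -0.002], "turn": [0, 0, 0], "hand": 0.087},
  {"translation": [0, 0, -0.002], "turn": [0, 0, 0], "hand": 0.087},
  {"translation": [0, 0, -0.001], "turn": [0, 0, 0], "hand": 0.087},
])

```text
time: 4.45
ee_pos: [0.4414, 0.0237, 0.0164]
eef_rot: [0.986, -0.166, 0.001, 0.001]
ft_force: [-0.2, -0.1, -0.2]
width: 0.0836
```

Call:
apply_moves([
  {"translation": [0, 0, -0.004], "turn": [0, 0, 0], "hand": 0.087},
  {"translation": [0, 0, -0.004], "turn": [0, 0, 0], "hand": 0.087},
  {"translation": [0, 0, -0.003], "turn": [0, 0, 0], "hand": 0.087},
])

```text
time: 4.75
ee_pos: [0.4415, 0.0237, 0.0046]
eef_rot: [0.986, -0.166, 0.001, 0.001]
ft_force: [-1.0, 0.1, -0.1]
width: 0.0868
```

```bash
python3 - <<'E'
from bench import readout,camera
import cv2,numpy as np
print(readout.read_state()["ee_pos"],readout.read_state()["ft_force"])
b=cv2.cvtColor(camera("side"),cv2.COLOR_RGB2BGR)[150:250,200:300]
cv2.imwrite("pics/c4.png",cv2.resize(b,(600,600),interpolation=cv2.INTER_CUBIC))
E
```

```text
[0.44147495 0.02374412 0.00457974] [-0.95538171  0.09543395 -0.09245643]
```

View pics/c4.png

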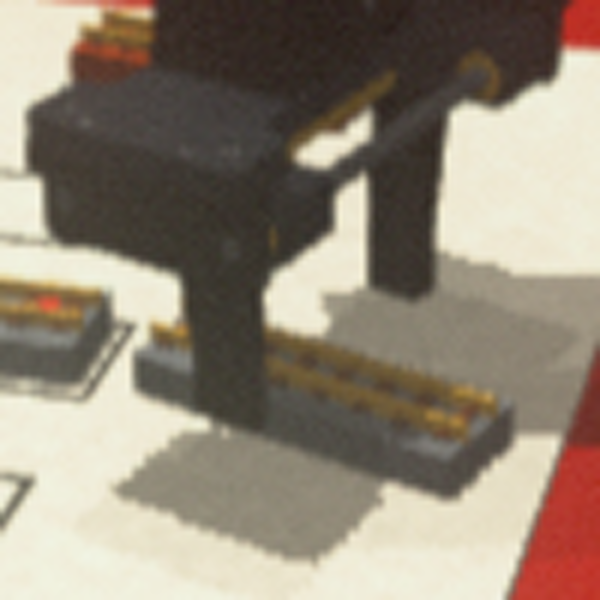

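```bash
python3 - <<'E'
import numpy as np,cv2
from bench import calibration,readout
from scipy.spatial.transform import Rotation as R
s=readout.read_state(); r=R.from_quat(s["eef_rot"]).as_matrix(); c=calibration("side")
K=np.array([[c["fx"],0,c["cx"]],[0,c["fy"],c["cy"]],[0,0,1]]);E=c["extrinsics"]
def pj(p): return cv2.projectPoints(np.array(p,float).reshape(-1,3),cv2.Rodrigues(E[:3,:3])[0],E[:3,3],K,c["D"])[0].reshape(-1,2)
for z in (.02,.025,.03,.035):
  for w in(-.0505,.0505):
    q=s["ee_pos"]+r@[0,w,0]; q[2]=z; print(z,w,((pj(q)[0]-[200,150])*6).round())
E
```

```text
0.02 -0.0505 [230. 451.]
0.02 0.0505 [403. 313.]
0.025 -0.0505 [229. 437.]
0.025 0.0505 [403. 300.]
0.03 -0.0505 [229. 423.]
0.03 0.0505 [403. 287.]
0.035 -0.0505 [229. 409.]
0.035 0.0505 [403. 274.]
```

Call:
apply_moves([
  {"translation": [0.0, 0.001, -0.004], "turn": [0, 0, 0], "hand": 0.087},
  {"translation": [0, 0, -0.004], "turn": [0, 0, 0], "hand": 0.087},
  {"translation": [0, 0, -0.004], "turn": [0, 0, 0], "hand": 0.087},
])

```text
time: 5.1
ee_pos: [0.4414, 0.0249, -0.0086]
eef_rot: [0.986, -0.166, 0.001, 0.001]
ft_force: [-0.6, -0.7, -0.1]
width: 0.087
```

Call:
apply_moves([
  {"translation": [0, 0, -0.003], "turn": [0, 0, 0], "hand": 0.087},
  {"translation": [0, 0, 0], "turn": [0, 0, 0], "hand": 0.04},
])

```text
time: 5.3
ee_pos: [0.4409, 0.0249, -0.0125]
eef_rot: [0.986, -0.166, 0.001, 0.001]
ft_force: [-0.7, -0.1, -0.4]
width: 0.0842
```

Call:
apply_moves([
  {"translation": [0, 0, 0], "turn": [0, 0, 0], "hand": 0.03},
  {"translation": [0, 0, 0], "turn": [0, 0, 0], "hand": 0.03},
  {"translation": [0, 0, 0], "turn": [0, 0, 0], "hand": 0.03},
  {"translation": [0, 0, 0], "turn": [0, 0, 0], "hand": 0.03},
  {"translation": [0, 0, 0], "turn": [0, 0, 0], "hand": 0.03},
], newtons=10)

```text
time: 5.8
ee_pos: [0.4413, 0.0249, -0.0121]
eef_rot: [0.986, -0.166, 0.001, 0.001]
ft_force: [-0.1, 1.0, 0.5]
width: 0.0471
```

Call:
apply_moves([
  {"translation": [0, 0, 0], "turn": [0, 0, 0], "hand": 0.03},
  {"translation": [0, 0, 0], "turn": [0, 0, 0], "hand": 0.03},
])

```text
time: 6.0
ee_pos: [0.4414, 0.0249, -0.0121]
eef_rot: [0.986, -0.166, 0.001, 0.001]
ft_force: [0.3, 0.7, -0.2]
width: 0.0398
```

Call:
apply_moves([
  {"translation": [0, -0.02, 0], "turn": [0, 0, 0.06], "hand": 0.03},
  {"translation": [0, -0.025, 0], "turn": [0, 0, 0.07], "hand": 0.03},
  {"translation": [0, -0.025, 0], "turn": [0, 0, 0.07], "hand": 0.03},
  {"translation": [0, -0.025, 0], "turn": [0, 0, 0.06], "hand": 0.03},
  {"translation": [0, -0.015, 0], "turn": [0, 0, 0.04], "hand": 0.03},
], newtons=15)

```text
time: 6.5
ee_pos: [0.4408, -0.086, -0.0121]
eef_rot: [1.0, -0.008, 0.001, 0.001]
ft_force: [-0.1, 1.1, -0.8]
width: 0.0398
```

Yaw is now −0.9°. Next, forward by 0.141 and about −0.009 in y.

Call:
apply_moves([
  {"translation": [0.025, -0.003, 0], "turn": [0, 0, 0], "hand": 0.03},
  {"translation": [0.03, 0, 0], "turn": [0, 0, 0], "hand": 0.03},
  {"translation": [0.03, 0, 0], "turn": [0, 0, 0], "hand": 0.03},
  {"translation": [0.03, 0, 0], "turn": [0, 0, 0], "hand": 0.03},
  {"translation": [0.015, 0, 0], "turn": [0, 0, 0], "hand": 0.03},
])

```text
time: 7.0
ee_pos: [0.5699, -0.0946, -0.0126]
eef_rot: [1.0, -0.011, -0.003, 0.002]
ft_force: [-10.6, 0.4, 15.7]
width: 0.0399
```

Call:
apply_moves([
  {"translation": [0, 0, 0], "turn": [0, 0, 0], "hand": 0.03},
])

```text
time: 7.1
ee_pos: [0.5718, -0.0943, -0.0126]
eef_rot: [1.0, -0.011, -0.002, 0.002]
ft_force: [1.5, -0.3, 2.9]
width: 0.0396
```

Call:
apply_moves([
  {"translation": [0.006, 0, 0.0005], "turn": [0, 0, 0], "hand": 0.03},
  {"translation": [0.004, 0, 0], "turn": [0, 0, 0], "hand": 0.03},
  {"translation": [0, 0, 0], "turn": [0, 0, 0], "hand": 0.03},
])

```text
time: 7.4
ee_pos: [0.5808, -0.0944, -0.0126]
eef_rot: [1.0, -0.011, -0.003, 0.002]
ft_force: [0.6, -0.3, 0.3]
width: 0.04
```

Release to about 60 mm, then rise.

Call:
apply_moves([
  {"translation": [0, 0, 0], "turn": [0, 0, 0], "hand": 0.065},
  {"translation": [0, 0, 0], "turn": [0, 0, 0], "hand": 0.065},
  {"translation": [0, 0, 0], "turn": [0, 0, 0], "hand": 0.065},
  {"translation": [0, 0, 0], "turn": [0, 0, 0], "hand": 0.065},
])

```text
time: 7.8
ee_pos: [0.5795, -0.0947, -0.0126]
eef_rot: [1.0, -0.011, -0.003, 0.002]
ft_force: [-0.3, 0.5, -0.6]
width: 0.0618
```

Call:
apply_moves([
  {"translation": [0, 0, 0.02], "turn": [0, 0, 0], "hand": 0.065},
  {"translation": [0, 0, 0.04], "turn": [0, 0, 0], "hand": 0.07},
  {"translation": [0, 0, 0.045], "turn": [0, 0, 0], "hand": 0.087},
  {"translation": [-0.02, 0.04, 0.02], "turn": [0, 0, 0.1], "hand": 0.087},
  {"translation": [-0.02, 0.045, 0], "turn": [0, 0, 0.14], "hand": 0.087},
])

```text
time: 8.3
ee_pos: [0.5379, -0.0142, 0.1151]
eef_rot: [0.994, 0.105, -0.004, 0.004]
ft_force: [1.9, 1.2, 0.6]
width: 0.0839
```

Call:
apply_moves([
  {"translation": [-0.02, 0.045, 0], "turn": [0, 0, 0.14], "hand": 0.087},
  {"translation": [-0.02, 0.045, 0], "turn": [0, 0, 0.1], "hand": 0.087},
  {"translation": [-0.02, 0.045, 0], "turn": [0, 0, 0], "hand": 0.087},
  {"translation": [-0.01, 0.03, 0], "turn": [0, 0, 0], "hand": 0.087},
  {"translation": [0, 0, 0], "turn": [0, 0, 0], "hand": 0.087},
])

```text
time: 8.8
ee_pos: [0.4623, 0.161, 0.1177]
eef_rot: [0.972, 0.235, -0.001, 0.006]
ft_force: [0.5, 0.2, -0.3]
width: 0.0872
```

```bash
python3 - <<'E'
from bench import readout,camera,calibration
import cv2,pickle
c=calibration("wrist");s=readout.read_state()
w=cv2.cvtColor(camera("wrist"),cv2.COLOR_RGB2BGR); pickle.dump(c,open("w2.pkl","wb"))
t=cv2.cvtColor(camera("top"),cv2.COLOR_RGB2BGR)[92:226,130:330]
t=cv2.resize(t,None,fx=2,fy=2,interpolation=cv2.INTER_CUBIC)
o=cv2.copyMakeBorder(w[:260],0,0,0,288); o[:,512:]=t[:260,112:400]
cv2.imwrite("pics/w2.png",o)
print(s["ee_pos"],s["eef_rot"],s["time"])
E
```

```text
Traceback (most recent call last):
cv2.error: OpenCV(4.12.0) :-1: error: (-5:Bad argument) in function 'copyMakeBorder'
> Overload resolution failed:
>  - copyMakeBorder() missing required argument 'borderType' (pos 6)
>  - copyMakeBorder() missing required argument 'borderType' (pos 6)
```

```bash
python3 - <<'E'
from bench import readout,camera,calibration
import cv2,pickle,numpy as np
c=calibration("wrist");s=readout.read_state()
w=cv2.cvtColor(camera("wrist"),cv2.COLOR_RGB2BGR); pickle.dump(c,open("w2.pkl","wb"))
t=cv2.cvtColor(camera("top"),cv2.COLOR_RGB2BGR)[92:226,130:330]
t=cv2.resize(t,None,fx=2,fy=2,interpolation=cv2.INTER_CUBIC)
cv2.imwrite("pics/w2.png",np.hstack([w[:260],t[:260,112:]]))
print(s["ee_pos"],s["eef_rot"],s["time"])
E
```

```text
[0.46395736 0.15705815 0.11734704] [ 0.97264438  0.23220868 -0.00153209  0.00630018] 8.9
```

View pics/w2.png

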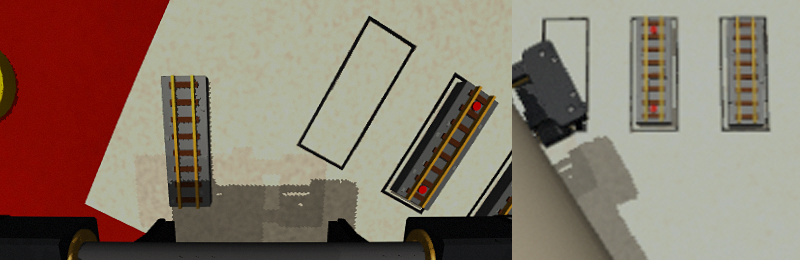

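```bash
python3 - <<'E'
import h,pickle
c=pickle.load(open("w2.pkl","rb")); h.calibration=lambda n:c
h.rep("left",[(162,76),(206,76),(209,206),(169,207)],.022)
h.rep("bedL",[(371,18),(414,46),(341,167),(299,145)],.006)
E
```

```text
left centre [0.4739 0.2275] yaw 26.2 len 0.119 wid 0.0386
bedL centre [0.5845 0.1062] yaw -1.5 len 0.13 wid 0.0481
```

Call:
apply_moves([
  {"translation": [0.005, 0.035, 0], "turn": [0, 0, 0], "hand": 0.087},
  {"translation": [0.005, 0.03, 0], "turn": [0, 0, 0], "hand": 0.087},
  {"translation": [0, 0.003, -0.03], "turn": [0, 0, 0], "hand": 0.087},
  {"translation": [0, 0, -0.04], "turn": [0, 0, -0.02], "hand": 0.087},
  {"translation": [0, 0, 0], "turn": [0, 0, 0], "hand": 0.087},
])

```text
time: 9.5
ee_pos: [0.4804, 0.2166, 0.0448]
eef_rot: [0.977, 0.212, -0.002, 0.007]
ft_force: [-0.2, -0.6, -0.2]
width: 0.0871
```

Call:
apply_moves([
  {"translation": [-0.006, 0.009, -0.005], "turn": [0, 0, 0.02], "hand": 0.087},
  {"translation": [0, 0, -0.02], "turn": [0, 0, 0], "hand": 0.087},
  {"translation": [0, 0, -0.015], "turn": [0, 0, 0], "hand": 0.087},
  {"translation": [0, 0, -0.005], "turn": [0, 0, 0], "hand": 0.087},
  {"translation": [0, 0, 0], "turn": [0, 0, 0], "hand": 0.087},
])

```text
time: 10.0
ee_pos: [0.4776, 0.2253, 0.0031]
eef_rot: [0.975, 0.221, 0.001, 0.007]
ft_force: [-0.7, -0.0, 0.6]
width: 0.0867
```

Call:
apply_moves([
  {"translation": [-0.003, 0.001, -0.007], "turn": [0, 0, 0], "hand": 0.087},
  {"translation": [0, 0, -0.005], "turn": [0, 0, 0], "hand": 0.087},
  {"translation": [0, 0, 0], "turn": [0, 0, 0], "hand": 0.087},
])

```text
time: 10.3
ee_pos: [0.4755, 0.2267, -0.008]
eef_rot: [0.975, 0.221, 0.002, 0.007]
ft_force: [0.5, -0.7, -0.1]
width: 0.0872
```

Call:
apply_moves([
  {"translation": [0, 0, -0.001], "turn": [0, 0, 0], "hand": 0.03},
  {"translation": [0, 0, 0], "turn": [0, 0, 0], "hand": 0.03},
  {"translation": [0, 0, 0], "turn": [0, 0, 0], "hand": 0.03},
  {"translation": [0, 0, 0], "turn": [0, 0, 0], "hand": 0.03},
  {"translation": [0, 0, 0], "turn": [0, 0, 0], "hand": 0.03},
], newtons=10)

```text
time: 10.8
ee_pos: [0.476, 0.227, -0.0083]
eef_rot: [0.975, 0.221, 0.003, 0.007]
ft_force: [0.7, 0.0, 0.3]
width: 0.0548
```

Call:
apply_moves([
  {"translation": [0, 0, 0], "turn": [0, 0, 0], "hand": 0.03},
  {"translation": [0, 0, 0], "turn": [0, 0, 0], "hand": 0.03},
  {"translation": [0, 0, 0], "turn": [0, 0, 0], "hand": 0.03},
  {"translation": [0, 0, 0], "turn": [0, 0, 0], "hand": 0.03},
], newtons=15)

```text
time: 11.2
ee_pos: [0.4761, 0.2271, -0.0082]
eef_rot: [0.975, 0.221, 0.003, 0.007]
ft_force: [0.3, -0.1, -0.1]
width: 0.0394
```

Call:
apply_moves([
  {"translation": [0.015, -0.02, 0], "turn": [0, 0, -0.09], "hand": 0.03},
  {"translation": [0.022, -0.025, 0], "turn": [0, 0, -0.1], "hand": 0.03},
  {"translation": [0.022, -0.025, 0], "turn": [0, 0, -0.1], "hand": 0.03},
  {"translation": [0.022, -0.025, 0], "turn": [0, 0, -0.1], "hand": 0.03},
  {"translation": [0.012, -0.012, 0], "turn": [0, 0, -0.06], "hand": 0.03},
])

```text
time: 11.7
ee_pos: [0.5689, 0.1198, -0.0082]
eef_rot: [1.0, -0.006, 0.001, 0.007]
ft_force: [-1.5, 1.0, 1.3]
width: 0.0397
```

Call:
apply_moves([
  {"translation": [0, 0, 0], "turn": [0, 0, 0], "hand": 0.03},
])

```text
time: 11.8
ee_pos: [0.5703, 0.118, -0.0082]
eef_rot: [1.0, -0.008, 0.001, 0.007]
ft_force: [0.8, -0.2, 0.8]
width: 0.0397
```

Call:
apply_moves([
  {"translation": [0.008, -0.007, 0], "turn": [0, 0, 0], "hand": 0.03},
  {"translation": [0.007, -0.006, 0], "turn": [0, 0, 0], "hand": 0.03},
  {"translation": [0, 0, 0], "turn": [0, 0, 0], "hand": 0.03},
])

```text
time: 12.1
ee_pos: [0.5843, 0.1079, -0.0082]
eef_rot: [1.0, -0.004, 0.0, 0.006]
ft_force: [-0.1, -0.5, 0.6]
width: 0.0399
```

Call:
apply_moves([
  {"translation": [0.001, -0.003, 0], "turn": [0, 0, -0.01], "hand": 0.03},
  {"translation": [0, 0, 0], "turn": [0, 0, 0], "hand": 0.03},
  {"translation": [0, 0, 0], "turn": [0, 0, 0], "hand": 0.065},
  {"translation": [0, 0, 0], "turn": [0, 0, 0], "hand": 0.065},
  {"translation": [0, 0, 0], "turn": [0, 0, 0], "hand": 0.065},
])

```text
time: 12.6
ee_pos: [0.5841, 0.1068, -0.0082]
eef_rot: [1.0, -0.007, 0.0, 0.006]
ft_force: [-0.4, 0.5, -0.4]
width: 0.0564
```

Call:
apply_moves([
  {"translation": [0, 0, 0], "turn": [0, 0, 0], "hand": 0.065},
  {"translation": [0, 0, 0.02], "turn": [0, 0, 0], "hand": 0.065},
  {"translation": [0, 0, 0.04], "turn": [0, 0, 0], "hand": 0.065},
  {"translation": [0, 0, 0.045], "turn": [0, 0, 0], "hand": 0.065},
  {"translation": [-0.01, 0.03, 0.03], "turn": [0, 0, 0], "hand": 0.065},
])

```text
time: 13.1
ee_pos: [0.5709, 0.1318, 0.1254]
eef_rot: [1.0, -0.01, -0.005, 0.007]
ft_force: [0.9, -0.1, 0.1]
width: 0.065
```

Call:
apply_moves([
  {"translation": [-0.025, 0.04, 0], "turn": [0, 0, 0], "hand": 0.065},
  {"translation": [-0.025, 0.04, 0], "turn": [0, 0, 0], "hand": 0.065},
  {"translation": [-0.025, 0.04, 0], "turn": [0, 0, 0], "hand": 0.065},
  {"translation": [-0.025, 0.04, 0], "turn": [0, 0, 0], "hand": 0.065},
  {"translation": [0, 0.04, 0], "turn": [0, 0, 0], "hand": 0.065},
])

```text
time: 13.6
ee_pos: [0.4694, 0.337, 0.1326]
eef_rot: [1.0, -0.013, 0.001, 0.007]
ft_force: [1.8, 0.3, 1.0]
width: 0.0649
```

```bash
python3 - <<'E'
from bench import readout,camera
import cv2
s=readout.read_state();print(s["ee_pos"],s["time"])
t=cv2.cvtColor(camera("top"),cv2.COLOR_RGB2BGR)[80:200,175:375]
cv2.imwrite("pics/t3.png",cv2.resize(t,None,fx=4,fy=4,interpolation=cv2.INTER_CUBIC))
E
```

```text
[0.46943074 0.33701645 0.1325553 ] 13.6
```

View pics/t3.png

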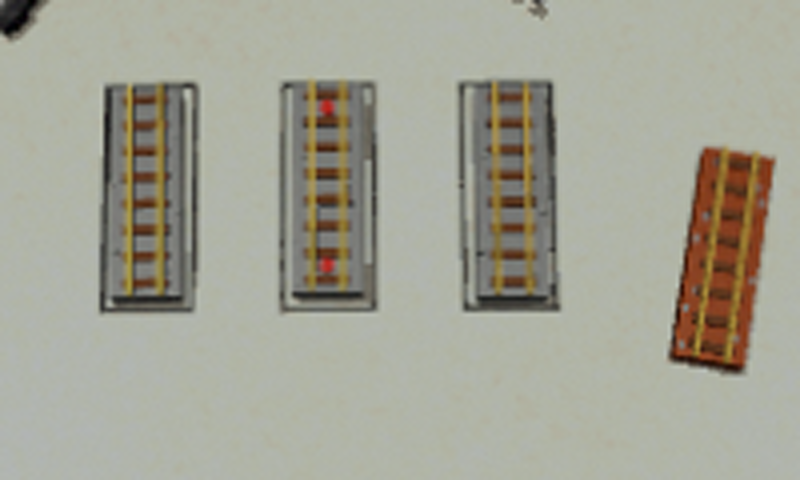

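```bash
python3 - <<'E'
from h import *
f=lambda p:crop(p,175,80,4)
rep("L",f([(111,86),(181,86),(183,296),(113,296)]),.022)
rep("P",f([(292,82),(363,82),(363,292),(293,292)]),.022)
rep("R",f([(475,82),(545,82),(547,294),(479,293)]),.022)
rep("bedL",f([(106,85),(197,85),(193,310),(101,310)]),.006)
rep("bedR",f([(461,82),(551,82),(558,307),(466,307)]),.006)
E
```

```text
L centre [0.5833 0.1047] yaw 0.7 len 0.1206 wid 0.0387
P centre [0.5829 0.0053] yaw -0.9 len 0.1201 wid 0.0386
R centre [ 0.5801 -0.0952] yaw -1.4 len 0.1208 wid 0.0378
bedL centre [0.5847 0.1054] yaw -1.0 len 0.1311 wid 0.0514
bedR centre [ 0.5813 -0.0951] yaw -0.7 len 0.1304 wid 0.0506
```

Call:
apply_moves([
  {"translation": [0, 0, 0.02], "turn": [0, 0, 0], "hand": 0.065},
  {"translation": [0, 0, 0], "turn": [0, 0, 0], "hand": 0.065},
  {"translation": [0, 0, 0], "turn": [0, 0, 0], "hand": 0.065},
])

```text
time: 13.95
ee_pos: [0.466, 0.3475, 0.1526]
eef_rot: [1.0, -0.007, 0.0, 0.004]
ft_force: [0.4, -1.0, -0.9]
width: 0.0649
```

```bash
python3 -c "
from bench import order; print(order.close_job())"
```

```text
the job is handed in; nothing more can be done
None
```

Both loose grey sections are now in the outer beds, and I handed the job in at about 14 s; it gave no verdict. I gripped each one lightly by its sides and slid it along the board at constant height, without lifting it. I never went near the brown and green sections.

**Last check (top camera, arm clear):** each grey centre is within about 2 mm of its bed's centre, along and across. Both are within about 2° of the beds' direction and level with the pinned section to about 1 mm.

**Disagreements and surprises:**
- **Fingertip height:** the fingertips stood about 36 mm higher than the reported TCP height and the stated 14 mm imply. My first grasp closed on nothing, above the block. I corrected the height using the side view, and both grasps then closed at about 40 mm, the block's width.
- **Contact force:** about 16 N upward showed on the wrist for a moment while I slid the first section, well under the limits.
- **Brown section:** I confirmed only by eye in the last picture that it had not moved; I did not measure it.

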